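# Click a socket onto an extension bar and stand the set in the job tray

## Task

Push the socket with the yellow band onto the square drive of the extension bar in the blue bench holder until its spring ball clicks and it is fully home, pressing gently so that the sprung cup under the bar is never driven down to its stop. Then lift bar and socket out together by the socket, stand them upright on the floor of the cream tray and let go. Leave the blue-banded socket and the mallet where they are.

Things in the scene. Friction and masses are not known exactly. Their poses are not given: they have to be found in the camera images.
- socket_mid (a point): Centre (half-way up) of the loose steel socket with the yellow band (yellow inside too): upright round sleeve, 44 mm diameter, 55 mm tall, 0.24 kg (varies), square hole down. z up along its axis, x and y square to the hole's walls. The hole, 26 mm deep from the lower end face (27.5 mm below this point), is 20 mm square, 25 mm in its first 4 mm. All four walls have a dimple for the ball, so any quarter turn fits.
- bar_shoulder (a point): Centre of the top face of the round shoulder (33 mm wide) of the loose steel extension bar standing in the holder; z up along the bar, x, y square to drive and foot. The flat underside of its 32 mm square, 40 mm tall foot is 70 mm below. 0.23 kg (varies). The socket is home with its lower face on the shoulder (socket_mid 27.5 mm above this point). Pushed, the bar sinks with the cup.
- drive_tip (a point): Centre of the top of the bar's square drive, 23 mm above the shoulder: 19 mm square for 18 mm, then tapering to 12 mm. A spring ball stands out of its +x face, 9 mm up. It resists from when the socket's face is 9 mm above the shoulder; passing it takes 7 to 12 N. In the last 3.5 mm it drops into a dimple: the socket jumps home, the force falls sharply, and the ball then holds the bar's weight with 1 to 3 mm of play.
- holder: Blue block 58 x 58 mm, 54 mm tall, screwed to the bench on a 60 x 104 mm foot plate (long along y). Origin: centre of its underside; z up. Its 34 mm square pocket, open at the top, holds the bar's foot with 1 mm of play all round and turns it with the holder; the foot reaches 26 mm down into the pocket and stands on the sprung cup.
- cup (a joint): How far the sprung black cup under the bar has been pushed down, in m: 0 at rest, 0.018 at its stop. It yields at about 4 N of load (bar included) and meets its stop at about 18 N, so a downward push of up to 15 N on the bar is still safe.
- tray: Small open cream-coloured card tray, loose, 80 mm (x) by 120 mm (y), 28 mm tall, walls and floor 2 mm thick. Origin: centre of its underside.
- deep_socket_mid (a point): Centre of the other socket, slimmer and taller, with a blue band: 38 mm diameter, 72 mm tall, standing on the bench. Not wanted; leave it alone.
- mallet: Wooden mallet lying on the bench, 110 x 231 x 60 mm, origin at the middle of its underside. Leave it alone.
There are look-alikes about, which are no part of the job. What is shaped like the part that bears socket_mid but green or red is not meant.

How it is judged:
By the outcome, as a careful person would: the job done as asked, in the order asked, and still so for the second after the job is handed in, with the robot touching nothing.
It also fails if it takes over 67 s, if anything falls off the work surface, if the arm or the gripper's body presses on something with over 40 N, if the wrist force passes 120 N, or if a joint passes its speed limit or range.

## Robot

A 7-joint arm with a two-finger parallel gripper is mounted at the origin on the work surface; the furniture and walls round the work are solid. World frame = base frame: x ahead of the robot, y to its left, z up, the work surface at z = 0. Lengths are in mm, angles in rad, forces in N, time in s.
With the tool pointing down it reaches from about 425 to 925 mm from the base axis. Payload 6.8 kg.
Tool frame: the origin (TCP) lies at the very end of the fingers, on their centre line; the grasp point (between the pads) lies 19 mm behind it; z points along the fingers, y is the line along which they close (so a half turn about z gives the same grasp; the last joint's range is limited). The gripper opens to 85 mm and grips with 20 to 120 N. Pads are 22 mm wide; open, the fingers measure 114 mm over their backs; the gripper's body (76 mm by 85 mm) begins 54 mm behind the grasp point. The pads swing forward as they close: fully open they stand 13 mm farther back than shut.
Start: joints at [1.058, 0.477, 0.022, 1.555, -0.011, 1.109, -0.083], TCP at [265.849, -620.461, 231.308] pointing down, gripper open.
Joint ranges: [-2.96, 2.96], [-0.34, 2.1], [-1.41, 1.46], [0.24, 2.44], [-1.37, 4.51], [0.17, 1.92], [-2.96, 2.96]. Speed limits (rad/s): [2.39, 2.39, 3.14, 3.14, 3.14, 3.14, 3.14].

## Interface

Orientations are given as a unit quaternion [w, x, y, z].
In Python, from rig import arm gives the robot as it stands.
- The arm moves only by the tool move_arm, never from a script. Its argument "steps" is a list of rows, each a list of 3 entries, a list of its own where there are three numbers: the turn, a rotation vector about the world's x, y, z in rad, then the shift along the world's x, y, z in mm, then the finger opening in mm, from 0 to 85.4. In form: [[[rx, ry, rz], [x, y, z], gripper], ...]. A call has 1 to 20 rows; each row shifts and turns the commanded pose from where the row before left it; what a row does not reach is not made up. A row lasts 1/10 s, in which the tool goes at most 50 mm and 8.59 degrees, less where a joint would pass 70% of its speed; a pose out of reach is approached as far as the arm can. A call with a gripper value outside its range is refused whole. The fingers move at their own pace and stop on an object; the grip force is fixed at half the most. Time passes only in rows, so rows that do not move let the fingers close. It gives the time, the measured TCP pose, the force, the opening and the grip force at its end, in the units of the state.
- arm.get_obs(): the state, without advancing time (a new reading comes with each control period).
- arm.snapshot(name): name is "scene" or "top"; returns a dict with "pixels" (400x640x3 uint8, red, green, blue), "K" (3x3 intrinsics, pixels), "view" (4x4, takes a point from world to camera coordinates). Camera axes: x right, y up, looking along -z (the intrinsics and any distortion apply to the point x, -y, -z); pixel columns grow to the right and rows downward; lengths in mm; the calibration is good to about 2 mm. A picture is of the moment at which its call begins. There is no depth.
- arm.hand_in(): hands the job in; it is judged then, once.
Trained networks look in the newest picture that a camera, given by its name, has taken for a name from the list of things; names that differ only in an ending like _2 or _b are one class to them, and where a whole thing is asked for, a point or a joint stands for the part that bears it (a point fixed in the world has none). Each returns a list of dicts, best first, with "confidence" (0 to 1); they miss things now and then, are a little off and sometimes report something else, mostly with a low value. They report only what shows in the picture. A call takes as long as a camera call. They do not tell look-alikes from the thing itself.
- arm.spot_in(name, camera): "xy" ([column, row] in pixels, amid what is visible of it).
The state is a dict: "time_s": time; "joints": joint angles; "joint_velocities": joint speeds; "joint_efforts": joint torques, N m; "tool_pos": TCP position; "tool_rot": TCP orientation; "contact_force": force on the tool from outside, world axes, zero at the start; "ft_torque": the same for the moment, N m; "opening": finger opening in mm; "gripper_force": force on a finger pad.
Only numpy, scipy, OpenCV 4.12 (cv2) and the standard library are available. Lean on these libraries where they do the work, as an engineer would, in place of code of your own. Each camera call takes 0.05 s, during which the arm holds its last target. There are 200 camera calls.

## Working session

There is one attempt and no reset: what is moved stays moved. The work goes in short steps, Python scripts to look and compute and a tool call to move; the robot and the scene stay as the last step left them, time stands still between calls to the robot, and variables do not carry over. Pictures are saved under pics/ and viewed, at most 10 in all, crops included, and the job is handed in when it is done.

Besides the shell and the picture viewer there is one more tool, called after "Emit:" by a JSON object that holds its "method" and its "body", one argument or row to a line. move_arm: Moves the arm, as the interface text tells. Its arguments: {"type":"object","properties":{"steps":{"type":"array"}},"required":["steps"]}

```bash
mkdir -p pics; cat > h.py <<'E'
from rig import arm
import numpy as np, cv2
def snap(n,fn=None):
    s=arm.snapshot(n)
    if fn: cv2.imwrite('pics/'+fn,s['pixels'][:,:,::-1])
    return s
def ray(s,uv):
    K=np.array(s['K']);V=np.array(s['view'])
    d=np.linalg.inv(K)@[uv[0],uv[1],1]; d=np.array([d[0],-d[1],-d[2]])
    R=V[:3,:3];return -R.T@V[:3,3],R.T@d
def atz(s,uv,z):
    c,d=ray(s,uv);return c+d*(z-c[2])/d[2]
def proj(s,p):
    K=np.array(s['K']);V=np.array(s['view']);q=V[:3,:3]@np.array(p)+V[:3,3]
    u=K@[q[0],-q[1],-q[2]];return u[:2]/u[2]
E
python3 - <<'E'
from h import *
for c in ('scene','top'):
    s=snap(c,c+'0.png'); print(c,np.round(ray(s,(320,200))[0]),s.keys())
    for n in ('socket_mid','bar_shoulder','drive_tip','holder','tray','deep_socket_mid','mallet','cup'):
        try:
            for d in arm.spot_in(n,c)[:4]:
                print(n,np.round(d['xy']),round(d['confidence'],2),[np.round(atz(s,d['xy'],z)[:2]) for z in (0,28,98)])
        except Exception as e: print(n,e)
o=arm.get_obs();print(o['time_s'],o['tool_pos'],o['tool_rot'],o['opening'])
E
```

```text
scene [-78. 672. 518.] dict_keys(['pixels', 'K', 'view'])
socket_mid [230. 313.] 0.96 [array([469., 295.]), array([439., 316.]), array([366., 367.])]
socket_mid [275. 332.] 0.85 [array([368., 277.]), array([343., 298.]), array([283., 351.])]
socket_mid [287. 290.] 0.56 [array([435., 177.]), array([408., 204.]), array([338., 271.])]
bar_shoulder [346. 219.] 0.94 [array([ 537., -151.]), array([ 504., -107.]), array([421.,   5.])]
drive_tip [347. 218.] 0.72 [array([ 536., -155.]), array([ 503., -110.]), array([420.,   1.])]
holder [345. 241.] 0.65 [array([466., -55.]), array([437., -16.]), array([363.,  82.])]
tray [388. 210.] 0.58 [array([ 479., -266.]), array([ 449., -216.]), array([374., -89.])]
deep_socket_mid [309. 261.] 0.8 [array([474.,  70.]), array([444., 102.]), array([370., 183.])]
mallet [212. 252.] 0.81 [array([672., 184.]), array([631., 211.]), array([530., 277.])]
top [ 404.   -5. 1019.] dict_keys(['pixels', 'K', 'view'])
socket_mid [239. 247.] 0.84 [array([390., 222.]), array([390., 215.]), array([391., 200.])]
socket_mid [209. 260.] 0.64 [array([355., 300.]), array([357
[... 285 characters left out ...]
]), array([437., -25.])]
drive_tip [333. 227.] 0.69 [array([446., -28.]), array([445., -27.]), array([442., -25.])]
holder [329. 236.] 0.65 [array([423., -18.]), array([423., -18.]), array([422., -17.])]
tray [423. 220.] 0.71 [array([ 468., -268.]), array([ 467., -261.]), array([ 462., -242.])]
deep_socket_mid [276. 234.] 0.76 [array([427., 125.]), array([426., 121.]), array([424., 113.])]
mallet [251. 151.] 0.85 [array([652., 200.]), array([645., 195.]), array([628., 181.])]
mallet [334. 229.] 0.33 [array([441., -31.]), array([440., -30.]), array([437., -29.])]
0.9 [ 265.84887619 -620.43963572  231.3136808 ] [-7.47549622e-06  9.79589619e-01  2.01007903e-01  2.14338964e-05] 85.12496909975097
```

View pics/scene0.png

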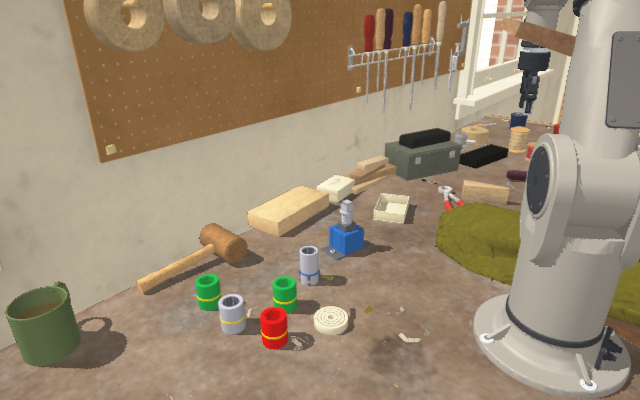

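View pics/top0.png

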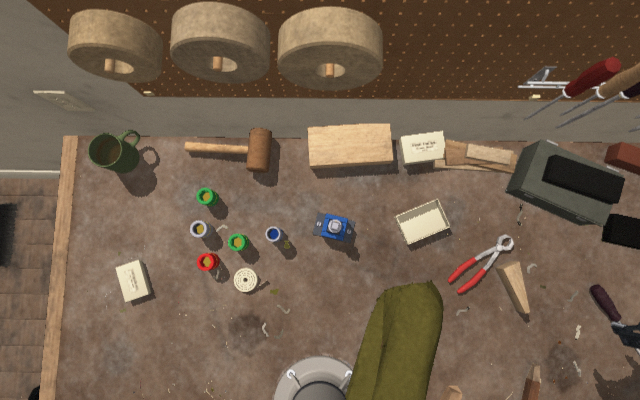

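```bash
python3 - <<'E'
from h import *
t=cv2.imread('pics/top0.png');s=cv2.imread('pics/scene0.png')
z=lambda im,x,y,w,h:cv2.resize(im[y:y+h,x:x+w],(400,300),interpolation=cv2.INTER_CUBIC)
a=np.hstack([z(t,172,209,52,39),z(t,304,207,56,42)])
b=np.hstack([z(s,196,283,72,54),z(s,305,193,88,66)])
cv2.imwrite('pics/crop1.png',np.vstack([a,b]))
E
```

```text
(no output)
```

View pics/crop1.png

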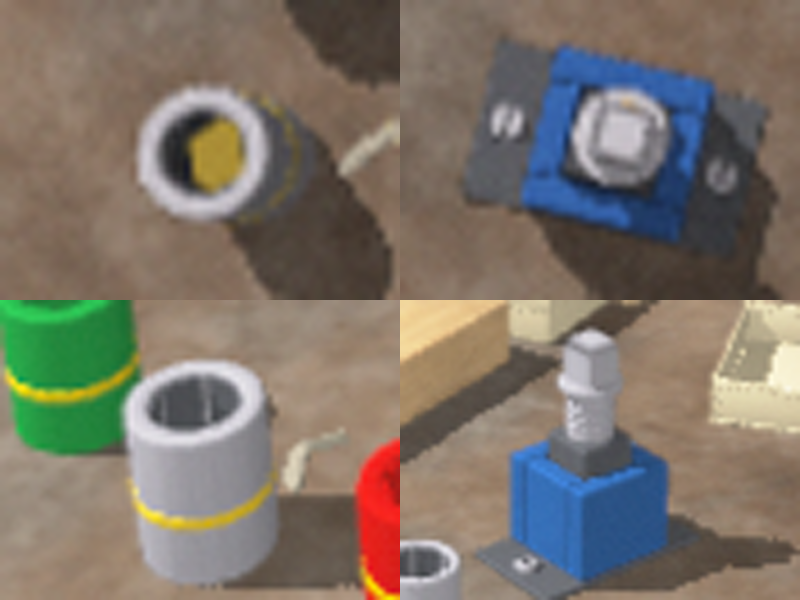

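```bash
cat >> h.py <<'E'
def tri(a,ua,b,ub):
    c1,d1=ray(a,ua);c2,d2=ray(b,ub)
    t=np.linalg.lstsq(np.stack([d1,-d2],1),c2-c1,rcond=None)[0]
    return (c1+t[0]*d1+c2+t[1]*d2)/2,np.linalg.norm(c1+t[0]*d1-c2-t[1]*d2)
E
python3 - <<'E'
from h import *
T=snap('top');S=snap('scene')
for n,t,s,z in (('sock',(198.4,228.8),(231.3,301.4),55),('tip',(335.4,225.6),(346.4,201.4),121)):
    p,e=tri(T,t,S,s);print(n,p.round(1),round(e,1),'top@z',atz(T,t,z).round(1),'scene@z',atz(S,s,z).round(1))
f=lambda u,v:(304+(u-400)*.14-.43,207+v*.14-.43)
ang=lambda a,b:np.degrees(np.arctan2(-(b-a)[0],(b-a)[1]))
P=[atz(T,f(*q),3) for q in ((500,38),(768,103),(735,255),(465,200))]
print('plate c',np.mean(P,0).round(1),[ (np.linalg.norm(P[i]-P[(i+1)%4]).round(),ang(P[i],P[(i+1)%4]).round(1)) for i in range(4)])
B=[atz(T,f(*q),54) for q in ((552,45),(712,85),(680,243),(522,205))]
print('block c',np.mean(B,0).round(1),[ (np.linalg.norm(B[i]-B[(i+1)%4]).round(),ang(B[i],B[(i+1)%4]).round(1)) for i in range(4)])
print('f',T['K'][0][0],S['K'][0][0])
# enlarged crops: tray, socket interior
t=T['pixels'][:,:,::-1];s=S['pixels'][:,:,::-1]
z=lambda im,x,y,w,h:cv2.resize(im[y:y+h,x:x+w],(400,300),interpolation=cv2.INTER_LANCZOS4)
cv2.imwrite('pics/crop2.png',np.vstack([np.hstack([z(t,382,190,80,60),z(s,360,180,64,48)]),np.hstack([z(t,186,220,24,18),z(s,212,288,40,30)])]))
E
```

```text
sock [434.4 314.1  54. ] 0.8 top@z [434.6 314.   55. ] scene@z [432.9 314.6  55. ]
tip [445.5 -30.2 119.6] 1.1 top@z [445.  -30.5 121. ] scene@z [444.2 -27.4 121. ]
plate c [445.6 -30.    3. ] [(np.float64(103.0), np.float64(167.2)), (np.float64(58.0), np.float64(78.1)), (np.float64(102.0), np.float64(-10.6)), (np.float64(62.0), np.float64(-101.2))]
block c [445.1 -28.6  54. ] [(np.float64(59.0), np.float64(166.8)), (np.float64(57.0), np.float64(79.1)), (np.float64(57.0), np.float64(-12.6)), (np.float64(58.0), np.float64(-99.7))]
f 380.7534429051193 428.2083183131326
```

View pics/crop2.png

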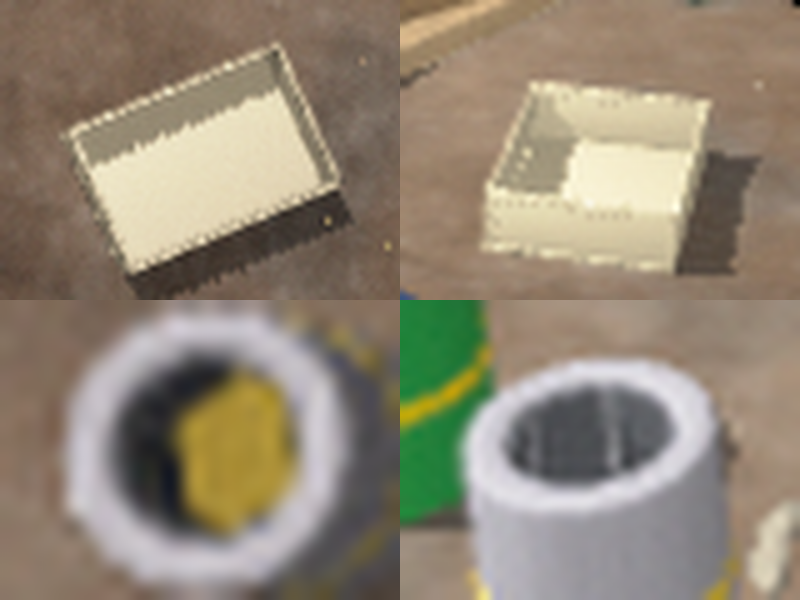

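Emit:
{"method": "move_arm", "body": {
  "steps": [
    [[0, 0, 0.13], [18.5, 42.7, 0], 85],
    [[0, 0, 0.13], [18.5, 42.7, 0], 85],
    [[0, 0, 0.13], [18.5, 42.7, 0], 85],
    [[0, 0, 0.13], [18.5, 42.7, 0], 85],
    [[0, 0, 0.13], [18.5, 42.7, 0], 85],
    [[0, 0, 0.13], [18.5, 42.7, 0], 85],
    [[0, 0, 0.13], [18.5, 42.7, 0], 85],
    [[0, 0, 0.13], [18.5, 42.7, 0], 85],
    [[0, 0, 0.13], [18.5, 42.7, 0], 85],
    [[0, 0, 0.13], [18.5, 42.7, 0], 85],
    [[0, 0, 0.13], [18.5, 42.7, 0], 85]
  ]
}}

```text
time_s: 2.1
tool_pos: [469.9, -149.1, 231.7]
tool_rot: [0.001, 0.606, 0.796, 0.0]
contact_force: [0.8, 0.4, -0.1]
opening: 84.9
gripper_force: 0.0
```

```bash
python3 -c "
from h import *
o=arm.get_obs();print(np.round(o['joints'],3),np.round(o['tool_pos'],1),np.round(o['tool_rot'],4))
S=snap('scene');
for u in ((320,200),(320,60),(600,60),(40,60)): print(u,(ray(S,u)[1]/np.linalg.norm(ray(S,u)[1])).round(2))"
```

```text
[ 0.604  0.213 -0.481  1.954  0.117  1.     0.338] [ 469.9 -149.1  231.7] [5.000e-04 6.059e-01 7.955e-01 0.000e+00]
(320, 200) [ 0.59 -0.69 -0.41]
(320, 60) [ 0.64 -0.76 -0.11]
(600, 60) [ 0.15 -0.98 -0.1 ]
(40, 60) [ 0.95 -0.3  -0.09]
```

Emit:
{"method": "move_arm", "body": {
  "steps": [
    [[0, 0, 0.131], [-3.5, 46.3, 0], 85],
    [[0, 0, 0.131], [-3.5, 46.3, 0], 85],
    [[0, 0, 0.131], [-3.5, 46.3, 0], 85],
    [[0, 0, 0.131], [-3.5, 46.3, 0], 85],
    [[0, 0, 0.131], [-3.5, 46.3, 0], 85],
    [[0, 0, 0.131], [-3.5, 46.3, 0], 85],
    [[0, 0, 0.131], [-3.5, 46.3, 0], 85],
    [[0, 0, 0.131], [-3.5, 46.3, 0], 85],
    [[0, 0, 0.131], [-3.5, 46.3, 0], 85],
    [[0, 0, 0.131], [-3.5, 46.3, 0], 85],
    [[0, 0, 0], [0, 0, -45], 85],
    [[0, 0, 0], [0, 0, -45], 85],
    [[0, 0, 0], [0, 0, -45], 85],
    [[0, 0, 0], [0, 0, 0], 85]
  ]
}}

```text
time_s: 3.55
tool_pos: [431.5, 308.9, 91.3]
tool_rot: [-0.004, -0.002, 1.0, -0.003]
contact_force: [-0.5, -0.7, -0.2]
opening: 84.8
gripper_force: 0.0
```

Emit:
{"method": "move_arm", "body": {
  "steps": [
    [[0, 0, 0], [3, 5, 0], 85],
    [[0, 0, 0], [0, 0, 0], 85],
    [[0, 0, 0], [0, 0, 0], 85]
  ]
}}

```text
time_s: 3.85
tool_pos: [438.8, 318.6, 98.8]
tool_rot: [0.002, -0.001, 1.0, 0.001]
contact_force: [0.3, -0.3, 0.6]
opening: 85.0
gripper_force: 0.0
```

```bash
python3 -c "
from h import *
o=arm.get_obs();print(np.round(o['joints'],3),np.round(o['tool_pos'],1),np.round(o['tool_rot'],4))"
```

```text
[-0.124  0.554 -0.797  1.95   0.526  0.851  0.371] [438.8 318.6  98.8] [ 0.0018 -0.0014  1.      0.0013]
```

Emit:
{"method": "move_arm", "body": {
  "steps": [
    [[0, 0, 0], [-4.3, -4.6, 0], 85],
    [[0, 0, 0], [0, 0, -20], 85],
    [[0, 0, 0], [0, 0, -20], 85],
    [[0, 0, 0], [0, 0, -20], 85],
    [[0, 0, 0], [0, 0, -18], 85],
    [[0, 0, 0], [0, 0, 0], 85],
    [[0, 0, 0], [0, 0, 0], 85]
  ]
}}

```text
time_s: 4.55
tool_pos: [433.0, 312.7, 18.7]
tool_rot: [-0.0, -0.002, 1.0, 0.0]
contact_force: [-0.5, -0.3, 0.2]
opening: 85.4
gripper_force: 0.0
```

Emit:
{"method": "move_arm", "body": {
  "steps": [
    [[0, 0, 0], [0, 0, 0], 38],
    [[0, 0, 0], [0, 0, 0], 38],
    [[0, 0, 0], [0, 0, 0], 38],
    [[0, 0, 0], [0, 0, 0], 38],
    [[0, 0, 0], [0, 0, 0], 38],
    [[0, 0, 0], [0, 0, 0], 38],
    [[0, 0, 0], [0, 0, 0], 38],
    [[0, 0, 0], [0, 0, 0], 38]
  ]
}}

```text
time_s: 5.35
tool_pos: [433.5, 313.2, 19.3]
tool_rot: [0.001, -0.002, 1.0, 0.0]
contact_force: [-1.0, 0.4, 6.4]
opening: 42.0
gripper_force: 60.7
```

Emit:
{"method": "move_arm", "body": {
  "steps": [
    [[0, 0, 0], [0, 0, 20], 38],
    [[0, 0, 0], [0, 0, 45], 38],
    [[0, 0, 0], [0, 0, 45], 38],
    [[0, 0, 0], [0, 0, 45], 38],
    [[0, 0, 0], [0, 0, 45], 38],
    [[0, 0, 0], [0, 0, 45], 38],
    [[0, 0, 0], [0, 0, 30], 38],
    [[0.14, 0.04, 0], [0, 0, 0], 38],
    [[0.14, 0.04, 0], [0, 0, 0], 38],
    [[0.14, 0.04, 0], [0, 0, 0], 38],
    [[0.14, 0.04, 0], [0, 0, 0], 38],
    [[0.14, 0.04, 0], [0, 0, 0], 38],
    [[0.14, 0.04, 0], [0, 0, 0], 38],
    [[0.14, 0.04, 0], [0, 0, 0], 38],
    [[0, 0, 0], [0, 0, 0], 38],
    [[0, 0, 0], [0, 0, 0], 38]
  ]
}}

```text
time_s: 6.95
tool_pos: [432.9, 312.3, 293.0]
tool_rot: [-0.134, -0.001, 0.873, 0.469]
contact_force: [0.5, -0.1, -1.8]
opening: 42.0
gripper_force: 62.2
```

```bash
python3 -c "
from h import *
from scipy.spatial.transform import Rotation as R
o=arm.get_obs();q=o['tool_rot'];print(np.round(o['joints'],3),np.round(o['tool_pos'],1),R.from_quat(np.r_[q[1:],q[0]]).as_matrix().round(3),np.round(o['contact_force'],1))
s=snap('scene','tilt1.png');print(proj(s,o['tool_pos']))"
```

```text
[ 0.747  0.698 -1.295  1.973 -0.468  0.829  1.464] [432.9 312.3 293. ] [[-0.964  0.124 -0.235]
 [-0.127  0.561  0.818]
 [ 0.233  0.819 -0.525]] [ 0.5 -0.1 -1.8]
[217.69993568 171.88825261]
```

View pics/tilt1.png

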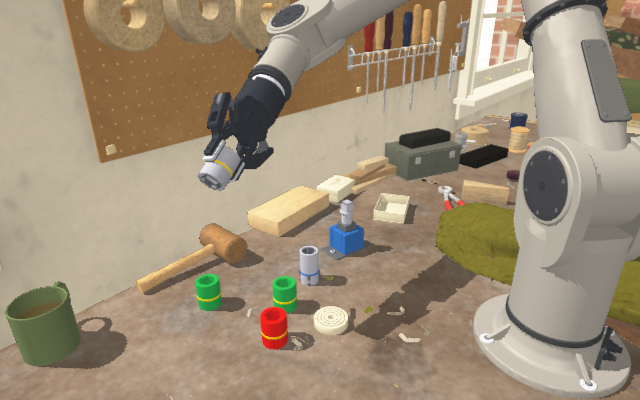

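Emit:
{"method": "move_arm", "body": {
  "steps": [
    [[0, 0, 0], [0, 0, 45], 38],
    [[0, 0, 0], [0, 0, 45], 38],
    [[0, 0, 0], [0, 0, 45], 38],
    [[0, 0, 0], [0, 0, 40], 38],
    [[0.06, 0.12, 0], [-20, 20, 0], 38],
    [[0.06, 0.12, 0], [-20, 20, 0], 38],
    [[0.06, 0.12, 0], [-20, 20, 0], 38],
    [[0.06, 0.12, 0], [-20, 20, 0], 38],
    [[0, 0, 0], [0, 0, 0], 38],
    [[0, 0, 0], [0, 0, 0], 38]
  ]
}}

```text
time_s: 8.0
tool_pos: [350.3, 394.8, 468.7]
tool_rot: [-0.334, 0.091, 0.757, 0.554]
contact_force: [0.3, 0.1, -1.0]
opening: 41.8
gripper_force: 62.1
```

```bash
python3 -c "
from h import *
from scipy.spatial.transform import Rotation as R
o=arm.get_obs();q=o['tool_rot'];print(np.round(o['joints'],3),np.round(o['tool_pos'],1),R.from_quat(np.r_[q[1:],q[0]]).as_matrix().round(4).tolist())
s=snap('scene');u,v=proj(s,o['tool_pos']).astype(int);print(u,v)
x=max(0,u-36);y=max(0,v-27);print(x,y);np.save('s2.npy',s['pixels'])
cv2.imwrite('pics/tilt2.png',cv2.resize(s['pixels'][y:y+54,x:x+72,::-1],(800,600),interpolation=cv2.INTER_CUBIC))"
```

```text
[ 0.716  0.599 -1.379  1.96  -0.976  1.042  1.306] [350.3 394.8 468.7] [[-0.7597, 0.5089, -0.4048], [-0.232, 0.3695, 0.8998], [0.6074, 0.7775, -0.1627]]
185 58
149 31
```

View pics/tilt2.png

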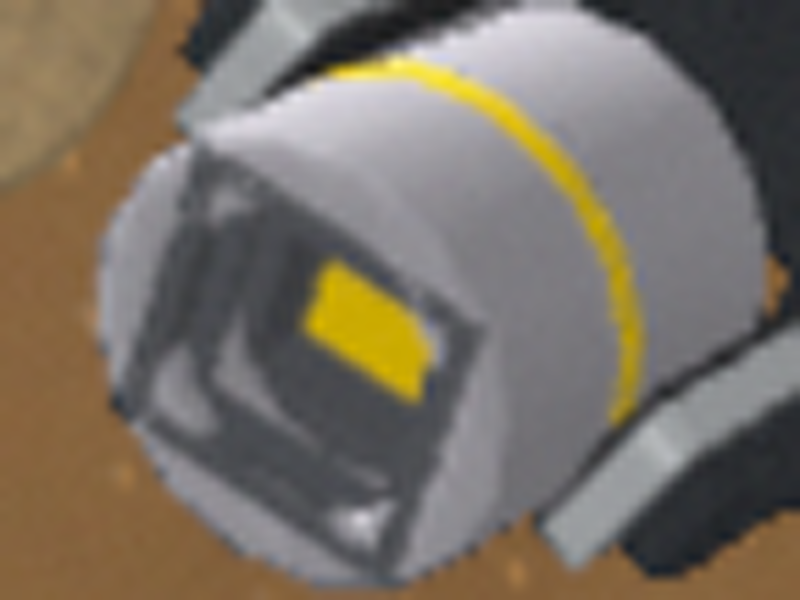

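```bash
python3 -c "
from h import *
s=snap('scene');o=arm.get_obs()
from scipy.spatial.transform import Rotation as R
q=o['tool_rot'];M=R.from_quat(np.r_[q[1:],q[0]]).as_matrix();p=np.array(o['tool_pos'])
pt=p+19.3*M[:,2];Q=[]
for a in ((200,150),(480,330),(385,580),(135,420)):
    c,d=ray(s,(a[0]/11.11+148.55,a[1]/11.11+30.55));x=c+d*((pt-c)@M[:,2])/(d@M[:,2]);Q.append(M.T@(x-p))
Q=np.array(Q);print(Q.round(1),Q.mean(0).round(1))
for i in range(4):
    e=Q[(i+1)%4]-Q[i];print(np.hypot(*e[:2]).round(1),(np.degrees(np.arctan2(e[1],e[0]))%90).round(1))
"
```

```text
[[  6.9  18.3  19.3]
 [ 17.3 -10.1  19.3]
 [-10.8 -19.2  19.3]
 [-20.4   7.2  19.3]] [-1.7 -1.  19.3]
30.3 20.1
29.5 17.9
28.1 20.0
29.5 22.2
```

Emit:
{"method": "move_arm", "body": {
  "steps": [
    [[-0.06, -0.12, 0], [15, -35, -20], 38],
    [[-0.06, -0.12, 0], [15, -35, -20], 38],
    [[-0.06, -0.12, 0], [15, -35, -20], 38],
    [[-0.06, -0.12, 0], [15, -35, -20], 38],
    [[-0.14, -0.04, 0], [15, -35, -20], 38],
    [[-0.14, -0.04, 0], [15, -35, -20], 38],
    [[-0.14, -0.04, 0], [4, -35, -20], 38],
    [[-0.14, -0.04, 0], [0, -35, -20], 38],
    [[-0.14, -0.04, 0], [0, -35, -20], 38],
    [[-0.14, -0.04, 0], [0, -35, -20], 38],
    [[-0.14, -0.04, 0], [0, -35, -20], 38],
    [[0, 0, 0.14], [0, -35, -20], 38],
    [[0, 0, 0], [0, 0, 0], 38],
    [[0, 0, 0], [0, 0, 0], 38],
    [[0, 0, 0], [0, 0, 0], 38]
  ]
}}

```text
time_s: 9.6
tool_pos: [448.1, -26.8, 229.8]
tool_rot: [0.001, -0.071, 0.997, -0.0]
contact_force: [-0.1, -0.1, -2.0]
opening: 42.0
gripper_force: 62.1
```

```bash
cat > st.py <<'E'
from h import *
from scipy.spatial.transform import Rotation as R
def st():
    o=arm.get_obs();q=o['tool_rot'];M=R.from_quat(np.r_[q[1:],q[0]]).as_matrix()
    print('t',round(o['time_s'],2),'j',np.round(o['joints'],2),'p',np.round(o['tool_pos'],1),'phi',np.degrees(np.arctan2(M[1,0],M[0,0])).round(1)%360,'F',np.round(o['contact_force'],1),'T',np.round(o['ft_torque'],2))
    # rotvec bringing tool z to straight down
    zt=M[:,2];print('tilt fix',np.cross(zt,[0,0,-1]).round(3))
    return o,M
E
python3 -c "
from st import *
st()"
```

```text
t 9.6 j [ 0.82  0.22 -1.    2.03  0.22  1.    1.43] p [448.1 -26.8 229.8] phi 188.2 F [-0.1 -0.1 -2. ] T [0.   0.04 0.02]
tilt fix [0.    0.003 0.   ]
```

Emit:
{"method": "move_arm", "body": {
  "steps": [
    [[0, 0, 0], [-4.2, -2.9, -30], 38],
    [[0, 0, 0], [0, 0, -30], 38],
    [[0, 0, 0], [0, 0, -19.8], 38],
    [[0, 0, 0], [0, 0, 0], 38],
    [[0, 0, 0], [0, 0, 0], 38]
  ]
}}

```text
time_s: 10.1
tool_pos: [443.7, -29.5, 149.6]
tool_rot: [0.001, -0.072, 0.997, 0.0]
contact_force: [0.1, 0.7, -1.7]
opening: 41.9
gripper_force: 62.2
```

```bash
python3 -c "
from st import *
o,M=st()
s=snap('scene');t=snap('top')
a=s['pixels'][170:245,300:400,::-1];b=t['pixels'][200:260,290:370,::-1]
cv2.imwrite('pics/ins1.png',np.hstack([cv2.resize(a,(400,300),interpolation=2),cv2.resize(b,(400,300),interpolation=2)]))
"
```

```text
t 10.1 j [ 0.73  0.34 -0.93  2.12  0.37  0.85  1.29] p [443.7 -29.5 149.6] phi 188.2 F [ 0.1  0.7 -1.7] T [-0.02 -0.    0.02]
tilt fix [-0.     0.001  0.   ]
```

View pics/ins1.png

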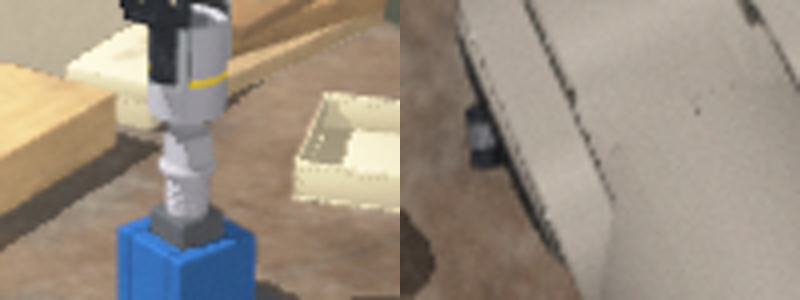

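Emit:
{"method": "move_arm", "body": {
  "steps": [
    [[0, 0, 0], [0, 0, -5], 38],
    [[0, 0, 0], [0, 0, -4], 38],
    [[0, 0, 0], [0, 0, -3], 38],
    [[0, 0, 0], [0, 0, -3], 38],
    [[0, 0, 0], [0, 0, 0], 38]
  ]
}}

```text
time_s: 10.7
tool_pos: [442.5, -30.3, 133.1]
tool_rot: [-0.0, -0.072, 0.997, 0.0]
contact_force: [-0.1, 0.1, -2.6]
opening: 41.8
gripper_force: 62.2
```

```bash
python3 -c "
from st import *
st()"
```

```text
t 10.7 j [ 0.71  0.37 -0.91  2.14  0.4   0.82  1.26] p [442.5 -30.3 133.1] phi 188.2 F [-0.1  0.1 -2.6] T [ 0.05  0.04 -0.03]
tilt fix [-0.    -0.001 -0.   ]
```

Emit:
{"method": "move_arm", "body": {
  "steps": [
    [[0, 0, 0], [0, 0, -2], 38],
    [[0, 0, 0], [0, 0, -2], 38],
    [[0, 0, 0], [0, 0, 0], 38]
  ]
}}

```text
time_s: 11.0
tool_pos: [442.9, -30.3, 129.4]
tool_rot: [-0.0, -0.072, 0.997, 0.0]
contact_force: [2.0, 0.3, -2.2]
opening: 41.8
gripper_force: 62.4
```

```bash
python3 -c "
from st import *
st()"
```

```text
t 11.0 j [ 0.7   0.37 -0.91  2.14  0.41  0.81  1.26] p [442.9 -30.3 129.4] phi 188.2 F [ 2.   0.3 -2.2] T [-0.07 -0.06 -0.  ]
tilt fix [-0. -0. -0.]
```

Emit:
{"method": "move_arm", "body": {
  "steps": [
    [[0, 0, 0], [0.6, 0, -1.5], 38],
    [[0, 0, 0], [0, 0, -1.5], 38],
    [[0, 0, 0], [0, 0, -1.5], 38],
    [[0, 0, 0], [0, 0, 0], 38]
  ]
}}

```text
time_s: 11.4
tool_pos: [443.6, -30.3, 124.9]
tool_rot: [0.0, -0.072, 0.997, 0.0]
contact_force: [0.5, -0.5, -0.6]
opening: 42.2
gripper_force: 62.4
```

Emit:
{"method": "move_arm", "body": {
  "steps": [
    [[0, 0, 0], [0, 0, -1.5], 38],
    [[0, 0, 0], [0, 0, -1.5], 38],
    [[0, 0, 0], [0, 0, 0], 38]
  ]
}}

```text
time_s: 11.7
tool_pos: [443.7, -30.3, 122.0]
tool_rot: [0.0, -0.071, 0.997, -0.0]
contact_force: [0.2, -0.7, 0.9]
opening: 41.7
gripper_force: 62.5
```

Emit:
{"method": "move_arm", "body": {
  "steps": [
    [[0, 0, 0], [0, 0, -1.5], 38],
    [[0, 0, 0], [0, 0, -1.5], 38],
    [[0, 0, 0], [0, 0, 0], 38]
  ]
}}

```text
time_s: 12.0
tool_pos: [443.8, -30.3, 119.1]
tool_rot: [0.0, -0.071, 0.997, -0.0]
contact_force: [0.8, -1.0, 2.7]
opening: 41.9
gripper_force: 62.7
```

Emit:
{"method": "move_arm", "body": {
  "steps": [
    [[0, 0, 0], [0, 0, -1.5], 38],
    [[0, 0, 0], [0, 0, -1], 38],
    [[0, 0, 0], [0, 0, 0], 38]
  ]
}}

```text
time_s: 12.3
tool_pos: [443.8, -30.3, 116.6]
tool_rot: [0.0, -0.072, 0.997, -0.0]
contact_force: [1.3, -1.3, 4.5]
opening: 42.1
gripper_force: 62.9
```

Emit:
{"method": "move_arm", "body": {
  "steps": [
    [[0, 0, 0], [0, 0, -1], 38],
    [[0, 0, 0], [0, 0, -1], 38],
    [[0, 0, 0], [0, 0, 0], 38]
  ]
}}

```text
time_s: 12.6
tool_pos: [443.9, -30.3, 114.7]
tool_rot: [0.0, -0.071, 0.997, -0.0]
contact_force: [2.4, -1.1, 5.6]
opening: 41.9
gripper_force: 63.1
```

Emit:
{"method": "move_arm", "body": {
  "steps": [
    [[0, 0, 0], [0.5, -0.3, -1], 38],
    [[0, 0, 0], [0, 0, -0.5], 38],
    [[0, 0, 0], [0, 0, 0], 38]
  ]
}}

```text
time_s: 12.9
tool_pos: [444.2, -30.5, 113.2]
tool_rot: [0.0, -0.072, 0.997, -0.0]
contact_force: [-0.7, -0.8, 6.9]
opening: 42.1
gripper_force: 63.1
```

Emit:
{"method": "move_arm", "body": {
  "steps": [
    [[0, 0, 0], [0, 0, -1], 38],
    [[0, 0, 0], [0, 0, -0.5], 38],
    [[0, 0, 0], [0, 0, 0], 38]
  ]
}}

```text
time_s: 13.2
tool_pos: [443.8, -30.6, 111.5]
tool_rot: [-0.0, -0.072, 0.997, -0.0]
contact_force: [-0.0, -0.6, 3.8]
opening: 42.5
gripper_force: 63.9
```

Emit:
{"method": "move_arm", "body": {
  "steps": [
    [[0, 0, 0], [0, 0, -1.5], 38],
    [[0, 0, 0], [0, 0, -1.5], 38],
    [[0, 0, 0], [0, 0, 0], 38]
  ]
}}

```text
time_s: 13.5
tool_pos: [443.9, -30.6, 108.4]
tool_rot: [-0.0, -0.072, 0.997, -0.0]
contact_force: [0.9, -1.2, 5.9]
opening: 41.9
gripper_force: 64.1
```

```bash
python3 -c "
from st import *
st()
s=snap('scene')
cv2.imwrite('pics/ins2.png',cv2.resize(s['pixels'][170:245,300:400,::-1],(800,600),interpolation=2))
"
```

```text
t 13.5 j [ 0.67  0.41 -0.88  2.15  0.45  0.77  1.22] p [443.9 -30.6 108.4] phi 188.2 F [ 0.9 -1.2  5.9] T [-0.45 -0.02  0.02]
tilt fix [ 0. -0.  0.]
```

View pics/ins2.png

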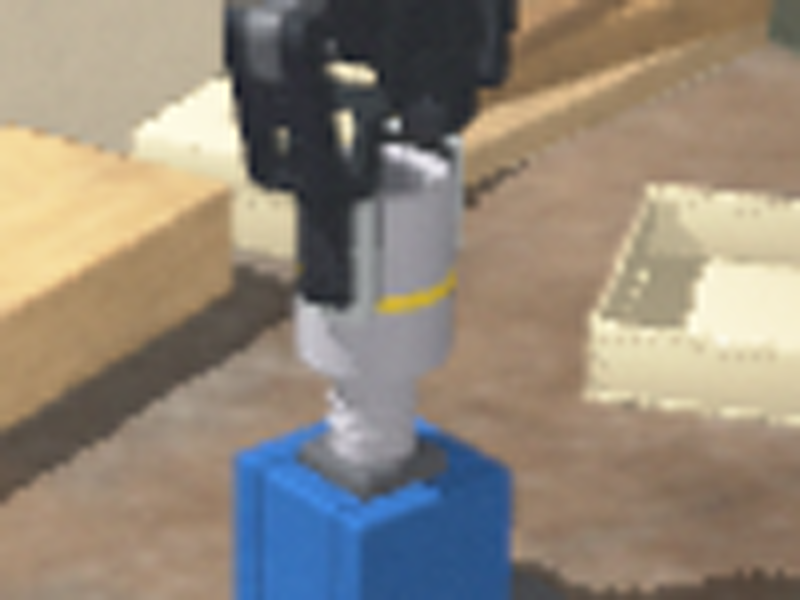

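Emit:
{"method": "move_arm", "body": {
  "steps": [
    [[0, 0, 0], [0, 0, 5], 38],
    [[0, 0, 0], [0, 0, 5], 38],
    [[0, 0, 0], [0, 0, 5], 38],
    [[0, 0, 0], [0, 0, 5], 38],
    [[0, 0, 0], [0, 0, 5], 38],
    [[0, 0, 0], [0, 0, 5], 38],
    [[0, 0, 0], [0, 0, 5], 38],
    [[0, 0, 0], [0, 0, 10], 38],
    [[0, 0, 0], [0, 0, 20], 38],
    [[0, 0, 0], [0, 0, 20], 38],
    [[0, 0, 0], [0, 0, 22], 38],
    [[0, 0, 0], [0, 0, 0], 38],
    [[0, 0, 0], [0, 0, 0], 38]
  ]
}}

```text
time_s: 14.85
tool_pos: [443.8, -30.8, 215.5]
tool_rot: [0.0, -0.071, 0.997, -0.0]
contact_force: [-0.5, 0.6, -5.3]
opening: 41.9
gripper_force: 63.4
```

```bash
python3 -c "
from st import *
st()
s=snap('scene');t=snap('top')
P=[atz(t,(382+u*.2-.4,190+v*.2-.4),28) for u,v in ((68,132),(277,45),(340,187),(130,272))]
print(np.round(P,1).tolist(),np.mean(P,0).round(1),[np.linalg.norm(P[i]-P[i-1]).round(1) for i in range(4)])
d=P[0]-P[1];print(np.degrees(np.arctan2(-d[0],d[1])))
cv2.imwrite('pics/lift.png',cv2.resize(s['pixels'][110:245,300:480,::-1],(800,600),interpolation=2))
"
```

```text
t 14.85 j [ 0.82  0.24 -0.99  2.05  0.24  0.98  1.42] p [443.8 -30.8 215.5] phi 188.2 F [-0.5  0.6 -5.3] T [-0.03  0.03 -0.  ]
tilt fix [0.001 0.001 0.   ]
[[476.7, -188.6, 28.0], [524.0, -298.2, 28.0], [450.2, -329.5, 28.0], [404.7, -220.2, 28.0]] [ 463.9 -259.1   28. ] [np.float64(78.6), np.float64(119.3), np.float64(80.1), np.float64(118.4)]
23.34730062793358
```

View pics/lift.png

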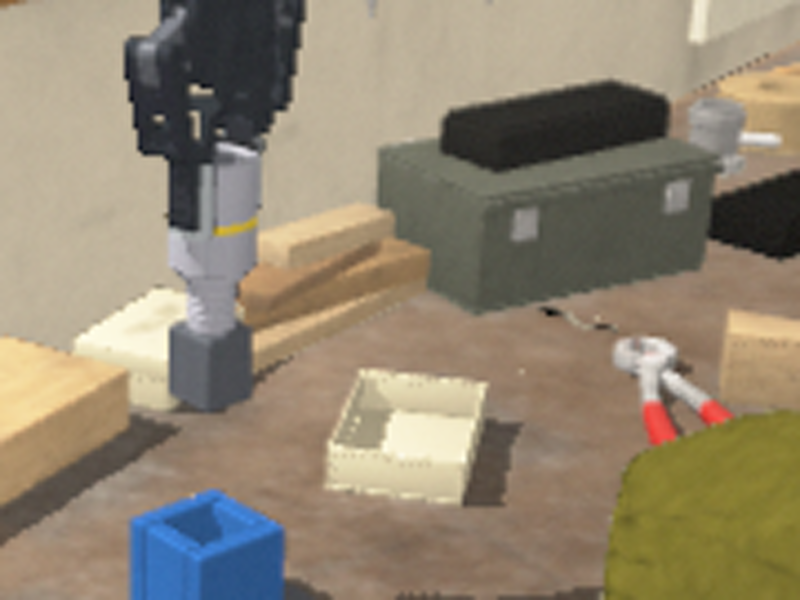

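Emit:
{"method": "move_arm", "body": {
  "steps": [
    [[0, 0, 0], [2.8, -30, 0], 38],
    [[0, 0, 0], [4, -45, 0], 38],
    [[0, 0, 0], [4, -45, 0], 38],
    [[0, 0, 0], [4, -45, 0], 38],
    [[0, 0, 0], [3, -38.5, 0], 38],
    [[0, 0, 0], [1, -25, 0], 38],
    [[0, 0, 0], [0, 0, 0], 38],
    [[0, 0, 0], [0, 0, -25], 38],
    [[0, 0, 0], [0, 0, -25], 38],
    [[0, 0, 0], [0, 0, -25], 38],
    [[0, 0, 0], [0, 0, -25], 38],
    [[0, 0, 0], [0, 0, -10], 38],
    [[0, 0, 0], [0, 0, -5], 38],
    [[0, 0, 0], [0, 0, 0], 38],
    [[0, 0, 0], [0, 0, 0], 38]
  ]
}}

```text
time_s: 16.45
tool_pos: [463.5, -259.2, 101.4]
tool_rot: [0.001, -0.072, 0.997, -0.0]
contact_force: [-0.3, 0.5, -4.0]
opening: 42.1
gripper_force: 62.9
```

```bash
python3 -c "
from st import *
st()"
```

```text
t 16.45 j [ 0.99  0.52 -0.76  1.97  0.49  0.83  1.68] p [ 463.5 -259.2  101.4] phi 188.2 F [-0.3  0.5 -4. ] T [-0.01  0.03  0.01]
tilt fix [0.001 0.001 0.   ]
```

Emit:
{"method": "move_arm", "body": {
  "steps": [
    [[0, 0, 0], [0, 0, -3], 38],
    [[0, 0, 0], [0, 0, -2], 38],
    [[0, 0, 0], [0, 0, -1.5], 38],
    [[0, 0, 0], [0, 0, 0], 38]
  ]
}}

```text
time_s: 16.85
tool_pos: [462.8, -259.1, 94.0]
tool_rot: [0.0, -0.071, 0.997, -0.0]
contact_force: [-1.0, -0.3, -4.6]
opening: 42.0
gripper_force: 63.1
```

Emit:
{"method": "move_arm", "body": {
  "steps": [
    [[0, 0, 0], [0, 0, -1], 38],
    [[0, 0, 0], [0, 0, -1], 38],
    [[0, 0, 0], [0, 0, 0], 38]
  ]
}}

```text
time_s: 17.15
tool_pos: [463.2, -259.0, 92.2]
tool_rot: [0.0, -0.072, 0.997, -0.0]
contact_force: [0.2, 0.1, -1.8]
opening: 42.0
gripper_force: 63.3
```

Emit:
{"method": "move_arm", "body": {
  "steps": [
    [[0, 0, 0], [0, 0, -0.6], 38],
    [[0, 0, 0], [0, 0, -0.4], 38],
    [[0, 0, 0], [0, 0, 0], 38]
  ]
}}

```text
time_s: 17.45
tool_pos: [464.0, -258.9, 91.7]
tool_rot: [0.001, -0.072, 0.997, -0.0]
contact_force: [3.2, 0.8, 4.0]
opening: 41.9
gripper_force: 63.8
```

Emit:
{"method": "move_arm", "body": {
  "steps": [
    [[0, 0, 0], [0.3, 0, 0.3], 38],
    [[0, 0, 0], [0, 0, 0], 38],
    [[0, 0, 0], [0, 0, 0], 46],
    [[0, 0, 0], [0, 0, 0], 50],
    [[0, 0, 0], [0, 0, 0], 56],
    [[0, 0, 0], [0, 0, 0], 66],
    [[0, 0, 0], [0, 0, 0], 76],
    [[0, 0, 0], [0, 0, 0], 80],
    [[0, 0, 0], [0, 0, 0], 80],
    [[0, 0, 0], [0, 0, 0], 80]
  ]
}}

```text
time_s: 18.45
tool_pos: [463.0, -259.1, 91.3]
tool_rot: [-0.0, -0.072, 0.997, 0.0]
contact_force: [0.2, -0.2, 0.7]
opening: 80.0
gripper_force: 0.0
```

Emit:
{"method": "move_arm", "body": {
  "steps": [
    [[0, 0, 0], [0, 0, 10], 80],
    [[0, 0, 0], [0, 0, 20], 80],
    [[0, 0, 0], [0, 0, 30], 80],
    [[0, 0, 0], [0, 0, 40], 80],
    [[0, 0, 0], [0, 0, 40], 80],
    [[0, 0, 0], [0, 0, 30], 80],
    [[0, 0, 0], [0, 0, 0], 80],
    [[0, 0, 0], [0, 0, 0], 80],
    [[0, 0, 0], [0, 0, 0], 80]
  ]
}}

```text
time_s: 19.35
tool_pos: [462.2, -258.9, 260.4]
tool_rot: [-0.001, -0.072, 0.997, 0.0]
contact_force: [-0.3, 0.6, 0.6]
opening: 79.6
gripper_force: 0.0
```

```bash
python3 -c "
from st import *
st()
s=snap('scene')
cv2.imwrite('pics/end.png',cv2.resize(s['pixels'][140:245,320:460,::-1],(800,600),interpolation=2))
"
```

```text
t 19.35 j [ 1.12  0.33 -0.88  1.82  0.28  1.12  1.85] p [ 462.2 -258.9  260.4] phi 188.2 F [-0.3  0.6  0.6] T [ 0.05 -0.02 -0.  ]
tilt fix [-0.001 -0.002 -0.   ]
```

View pics/end.png

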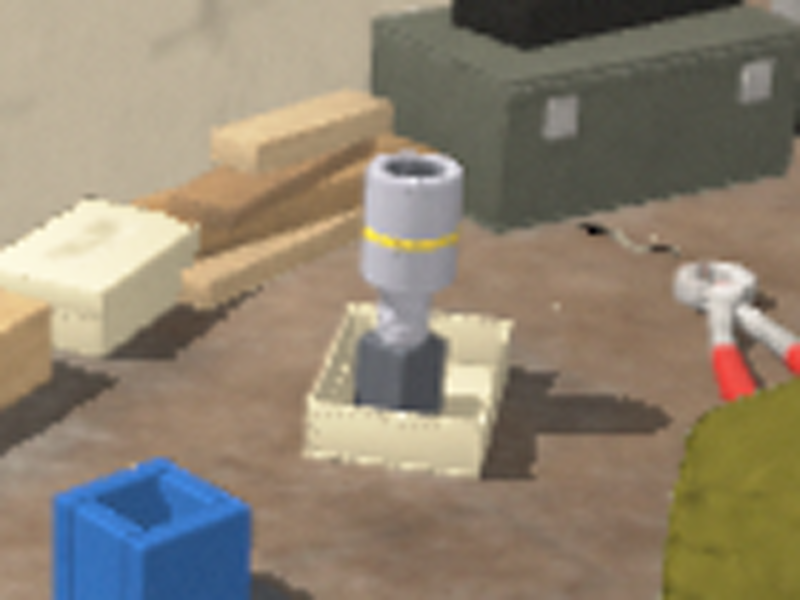

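The assembly stands upright in the tray (around pixel (392, 190) in the full scene picture), with the socket on the shoulder and the gripper clear.

```bash
python3 -c "
from rig import arm
print(arm.hand_in())"
```

```text
the job is handed in; nothing more can be done
None
```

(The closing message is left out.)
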